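# Start the stall's hand-wash water

## Task

Get the hand-wash water of the cheese stall running: first open the ball valve fully, its lever turned in line with the pipe, so that the pump does not run dry. Then lift the cover of the pump switch, flip the toggle beneath it right over to its other side (on), and close the cover again completely. Leave the things standing around where they are.

Things in the scene. Friction and masses are not known exactly. Their poses are not given: they have to be found in the camera images.
- valve_board: Water valve board, fixed: plywood base 110 (x) x 250 (y) x 14 mm with a copper pipe (26 dia, axis 72 mm up) running along its y over its length, a brass ball valve in the middle and a small filter housing (64 dia, 92 high) at its +y end. Origin: underside, below the valve stem.
- valve_axis (a point): Point on the valve lever's vertical turning axis, at the mid-height of the lever, 122 mm above the table; axes as valve_board.
- lever_grip (a point): Centre of the black rubber sleeve of the valve lever, 100 mm out from the turning axis. The sleeve is 85 long, 24 wide, 18 high and reaches 140 mm from the axis; a 5 mm steel strip joins it to the stem. It turns with the lever: its -x axis points outward along the lever, z up. At least 22 mm is free between the sleeve's underside and the pipe's fittings below it.
- valve_lever (a joint): Angle of the valve lever, rad: 0 = shut stop, lever square across the pipe, pointing along the board's -x; grows counter-clockwise seen from above to 1.571 = open stop, lever in line over the pipe, pointing along the board's -y. May start up to 0.3 from shut. Stiff: about 2.5 N at the sleeve; stays where it is left.
- switch_box: Pump switch box, fixed: grey box 130 (x) x 140 (y) x 45 mm high, a hinged hollow grey cover on top and a toggle switch beneath it. Origin: centre of the underside; z up, +x towards the cover's hinge.
- cover_hinge (a point): Middle of the cover's hinge line, along the box's y axis, 55 mm along the box's +x and 47 mm up.
- cover_tab (a point): Grip point on the cover's tab: a flat tongue 24 wide (y), 10 thick (z), sticking out 52 mm from the cover's front face (-x) near its top; this point lies 30 mm out from the face, on the tongue's mid-line. With the cover shut it is 142 mm in front of and 58 mm above the hinge line (105 mm above the table). Moves and turns with the cover.
- switch_cover (a joint): Angle of the cover, rad: 0 = shut, grows as it lifts and swings back, up to a stop at 1.75 (just past upright). The cover is 112 (x) x 120 (y) x 64 mm high, 3 mm walls, open below; shut, its top is 111 mm above the table. Stiff hinge: it stays where it is left; about 2 N at the tab moves it.
- toggle_tip (a point): Tip of the toggle (bat of 15 mm diameter, 10 mm lower down), 52 mm from its pivot, which lies in the box's top face at 5 mm along the box's -x from its centre. Moves with the toggle.
- switch_toggle (a joint): Toggle angle, rad: 0 = off, leaning 26 deg towards the box's +y; 0.9 = on, leaning 26 deg towards the box's -y, against a stop. Stays where it is left; about 1.5 N at the tip moves it.
- mustard_jar_mid (a point): Bystander: amber glass jar with steel lid, 58 dia x 85 high (mm). Point at its mid-height.
- soap_bottle_mid (a point): Bystander: white plastic bottle, 60 dia x 150 high (mm). Point at its mid-height.
- mug_mid (a point): Bystander: white mug, 80 dia x 90 high (mm). Point at its mid-height.
- cow_bell_mid (a point): Bystander: dark metal cow bell, 100 dia x 129 high, standing on its mouth (mm). Point at its mid-height.
- cheese_knife_mid (a point): Bystander: large knife lying flat, 305 long, 18 high (mm). Point at its mid-height.
Things that resemble listed ones, but are neither listed nor needed, are in the scene too. What is shaped like the switch_box but green or turquoise is not meant.

How it is judged:
By the outcome, as a careful person would: the job done as asked, in the order asked, and still so for the second after the job is handed in, with the robot touching nothing.
It also fails if it takes over 72 s, if anything falls off the work surface, if the arm or the gripper's body presses on something with over 40 N, if the wrist force passes 120 N, or if a joint passes its speed limit or range.

## Robot

A 7-joint arm with a two-finger parallel gripper is mounted at the origin on the work surface. World frame = base frame: x ahead of the robot, y to its left, z up, the work surface at z = 0. Lengths are in m, angles in rad, forces in N, time in s.
With the tool pointing down it reaches from about 0.425 to 0.875 m from the base axis. Payload 9.9 kg.
Tool frame: the origin (TCP) lies between the finger pads; the fingertips stand 17 mm ahead of it and the grasp point (between the pads) lies 2 mm behind it (manip.tips_ahead is the distance from the TCP to the fingertips, in m); z points along the fingers, y is the direction in which the jaws open and shut (so a half turn about z gives the same grasp; the last joint's range is limited). The gripper opens to 85 mm and grips with 20 to 120 N. Pads are 22 mm wide; open, the fingers measure 114 mm over their backs; the gripper's body (76 mm by 85 mm) begins 54 mm behind the grasp point. The pads swing forward as they close: fully open they stand 13 mm farther back than shut.
Start: joints at [-1.411, 0.576, 0.025, 1.437, -0.015, 1.129, -0.057], TCP at [0.163, 0.655, 0.248] pointing down, gripper open.
Joint ranges: [-2.76, 2.76], [-0.34, 2.15], [-1.52, 1.57], [0.19, 2.46], [-1.09, 4.23], [0.17, 1.99], [-2.82, 2.82]. Speed limits (rad/s): [2.22, 2.22, 3.01, 3.01, 3.14, 3.14, 3.14].

## Interface

Orientations are given as a 3x3 rotation matrix whose columns are the frame's x, y, z axes.
In Python, from station import manip, eyes, models gives the robot as it stands. The module is installed in compiled form; this text tells all that it offers.
- The arm moves only by the tool arm_command, never from a script. Its argument "steps" is a list of rows, each a list of 7 numbers: the shift along the tool's x, y, z in units of 30 mm (1.0 is 30 mm), then the turn, a rotation vector about the tool's x, y, z in units of 5 degrees (1.0 is 5 degrees), then the gripper command: -1 is fully open, 1 is shut, values between are in proportion. In form: [[dx, dy, dz, ax, ay, az, fingers], ...]. A call has 1 to 12 rows; each row shifts and turns the pose as measured when the row begins, along the tool's axes as they then stand; what a row does not reach is not made up. A row lasts 1/12 s, in which the tool goes at most 41.7 mm and 7.16 degrees, less where a joint would pass 70% of its speed; a pose out of reach is approached as far as the arm can. A call is refused whole if a number of a shift passes 1 or a number of a turn 1, either way. A call with a gripper value outside its range is refused whole. The fingers move at their own pace and stop on an object; "grip_force" is the grip in N (left out, the last holds). Time passes only in rows, so rows that do not move let the fingers close. It gives the time, the measured TCP pose, the force and the opening at its end, in the units of the state.
- manip.observe(): the state, without advancing time (a new reading comes with each control period).
- eyes.camera(name): name is "side" or "top" or "wrist"; returns a dict with "image" (420x560x3 uint8, red, green, blue), "mtx" (3x3 intrinsics, pixels), "R" (3x3) and "t" (3): a world point X has camera coordinates R X + t; the wrist camera has in their place "mount" (4x4, takes a point from camera to tool coordinates, whose origin is the TCP and whose axes are the flange's). Camera axes: x right, y down, z forward; pixel columns grow to the right and rows downward; lengths in m; the calibration is good to about 2 mm. The wrist camera is an equidistant fisheye: a pixel r from the principal point sees the ray r / f radians off the axis. A picture is of the moment at which its call begins: read the wrist's pose just before it. There is no depth.
- manip.hand_in(): hands the job in, once; it reports no verdict.
Trained networks look in the newest picture that a camera, given by its name, has taken for a name from the list of things; names that differ only in an ending like _2 or _b are one class to them, and where a whole thing is asked for, a point or a joint stands for the part that bears it (a point fixed in the world has none). Each returns a list of dicts, best first, with "p" (0 to 1); they miss things now and then, are a little off and sometimes report something else, mostly with a low value. They report only what shows in the picture. A call takes as long as a camera call. They do not tell look-alikes from the thing itself.
- models.trace(camera, query): "pixels" (420x560 bool, what is visible of it) and "at" ([column, row] in pixels, amid what is visible of it).
The state is a dict: "clock": time; "q": joint angles; "dq": joint speeds; "effort": joint torques, N m; "position": TCP position; "eef_rot": TCP orientation; "contact_force": force on the tool from outside, world axes, zero at the start; "ft_torque": the same for the moment, N m; "gripper_width": finger opening in m.
Only numpy, scipy, OpenCV 4.12 (cv2) and the standard library are available. Lean on these libraries where they do the work, as an engineer would, in place of code of your own. Each camera call takes 0.05 s, during which the arm holds its last target. There are 200 camera calls.

## Working session

There is one attempt and no reset: what is moved stays moved. The work goes in short steps, Python scripts to look and compute and a tool call to move; the robot and the scene stay as the last step left them, time stands still between calls to the robot, and variables do not carry over. Pictures are saved under pics/ and viewed, about 8 in all and at most 12, crops included, and the job is handed in when it is done.

Besides the shell and the picture viewer there is one more tool, called after ">>>" as name(argument=value, ...) on one line, values as JSON. arm_command: Moves the arm, as the interface text tells. Its arguments: {"type":"object","properties":{"steps":{"type":"array"},"grip_force":{"type":"number"}},"required":["steps"]}

```bash
mkdir -p pics
cat > h.py <<'E'
import numpy as np, cv2
from station import manip, eyes, models
def save(n,im): cv2.imwrite('pics/'+n+'.png',im[...,::-1])
def ray(c,px):
    d=np.linalg.inv(c['mtx'])@np.array([px[0],px[1],1.]); return -c['R'].T@c['t'], c['R'].T@d
def atz(c,px,z):
    o,d=ray(c,px); return o+d*(z-o[2])/d[2]
def tri(c1,p1,c2,p2):
    o1,d1=ray(c1,p1);o2,d2=ray(c2,p2);d1/=np.linalg.norm(d1);d2/=np.linalg.norm(d2)
    s=np.linalg.lstsq(np.c_[d1,-d2],o2-o1,rcond=None)[0]
    a=o1+s[0]*d1;b=o2+s[1]*d2; return (a+b)/2,np.linalg.norm(a-b)
def proj(c,X):
    p=c['mtx']@(c['R']@np.array(X)+c['t']); return p[:2]/p[2]
E
python3 - <<'E'
from h import *
cs={n:eyes.camera(n) for n in('side','top')}
for n in cs:
    save(n+'0',cs[n]['image']); print(n,-cs[n]['R'].T@cs[n]['t'])
    for q in ['valve_board','lever_grip','switch_box','cover_tab','switch_cover','mustard_jar_mid','soap_bottle_mid','mug_mid','cow_bell_mid','cheese_knife_mid']:
        print(n,q,[(round(r['p'],2),np.round(r['at']).tolist(),int(r['pixels'].sum())) for r in models.trace(n,q)[:4]])
import numpy as np
np.set_printoptions(precision=3,suppress=True);s=manip.observe();print(s['position'],s['eef_rot'],s['clock'],manip.tips_ahead)
E
```

```text
side [ 0.04730473 -1.06769147  0.89088013]
side valve_board [(0.72, [275.0, 176.0], 1952)]
side lever_grip [(0.6, [263.0, 157.0], 294)]
side switch_box [(0.77, [338.0, 243.0], 3496), (0.74, [192.0, 184.0], 2122), (0.65, [257.0, 285.0], 3999)]
side cover_tab [(0.75, [338.0, 240.0], 2509), (0.7, [257.0, 278.0], 2921), (0.7, [191.0, 179.0], 1521)]
side switch_cover [(0.91, [336.0, 238.0], 2471), (0.63, [190.0, 175.0], 1504), (0.61, [255.0, 276.0], 3041)]
side mustard_jar_mid [(0.85, [345.0, 196.0], 514), (0.26, [276.0, 177.0], 1947)]
side soap_bottle_mid [(0.95, [330.0, 327.0], 1319)]
side mug_mid [(0.85, [398.0, 298.0], 1135)]
side cow_bell_mid [(0.97, [244.0, 144.0], 695)]
side cheese_knife_mid [(0.71, [244.0, 230.0], 892)]
top [0.38509535 0.01153727 1.68165177]
top valve_board [(0.92, [199.0, 190.0], 3207), (0.51, [339.0, 189.0], 1824)]
top lever_grip [(0.67, [195.0, 213.0], 353)]
top switch_box [(0.77, [183.0, 284.0], 2225), (0.75, [352.0, 271.0], 2115)]
top cover_tab [(0.87, [338.0, 187.0], 1764), (0.64, [180.0, 284.0], 1846)]
top switch_cover [(0.98, [338.0, 191.0], 1805), (0.91, [355.0, 271.0], 1875), (0.83, [178.0, 284.0], 1848)]
top mustard_jar_mid [(0.62, [264.0, 145.0], 343)]
top soap_bottle_mid [(0.96, [412.0, 237.0], 458)]
top mug_mid [(0.9, [412.0, 181.0], 772), (0.2, [334.0, 190.0], 2127)]
top cow_bell_mid [(0.95, [125.0, 203.0], 880)]
top cheese_knife_mid [(0.71, [261.0, 251.0], 1014)]
[0.163 0.655 0.248] [[-0.97   0.241 -0.   ]
 [ 0.241  0.97   0.   ]
 [ 0.     0.    -1.   ]] 1.1 0.017
```

Run:
```python
import cv2
a=cv2.imread('pics/top0.png')[110:340,80:460];cv2.imwrite('pics/t1.png',cv2.resize(a,None,fx=2.1,fy=2.1,interpolation=3))
a=cv2.imread('pics/side0.png')[110:380,140:460];cv2.imwrite('pics/s1.png',cv2.resize(a,None,fx=2.2,fy=2.2,interpolation=3))
```

```text
(no output)
```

View pics/t1.png

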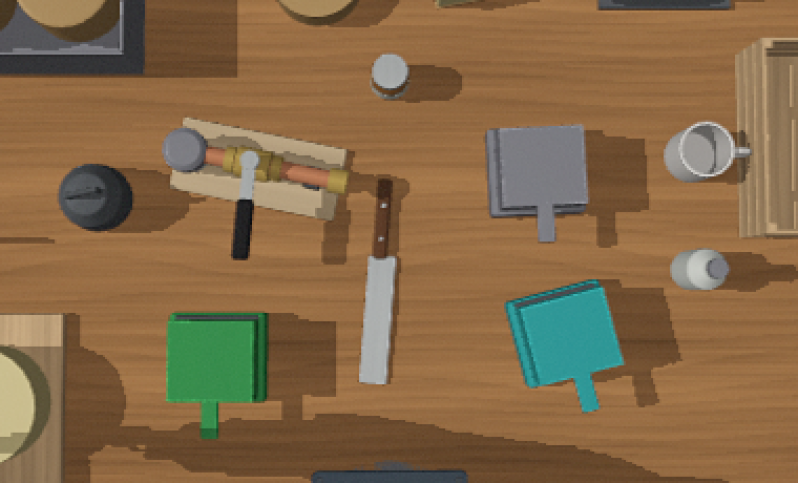

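View pics/s1.png

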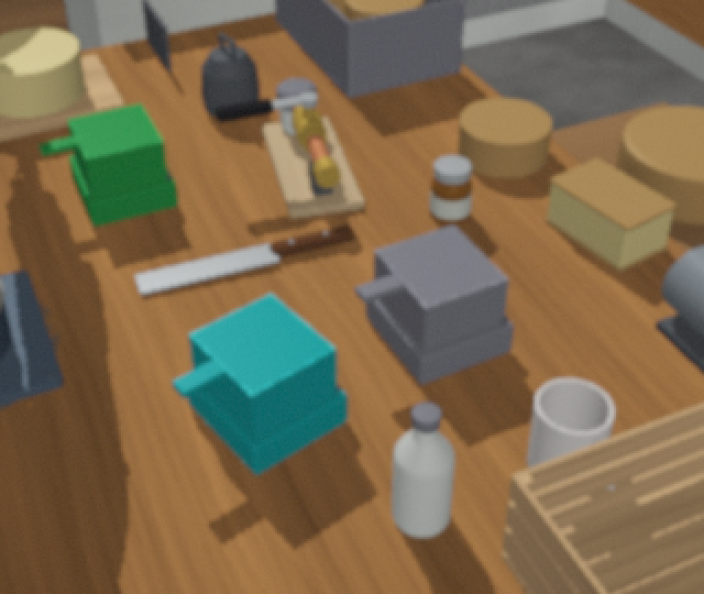

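Candidates for the switch box in the top picture are grey (338,190), green (180,284) and turquoise (352,271). I choose grey, the only one matching the description. The lever runs from the stem at (199,186) to the sleeve at (195,219), roughly across the pipe. Now I'll work out world positions.

Run:
```python
from h import *
np.set_printoptions(precision=4,suppress=True)
T=eyes.camera('top');S=eyes.camera('side')
save('top1',T['image']);save('side1',S['image'])
mt=lambda u,v:(u/2.1+80,v/2.1+110); ms=lambda u,v:(u/2.2+140,v/2.2+110)
for n,p,z in [('filter',(185,150),.1),('stem',(249,160),.125),('pipeend',(343,181),.078),('sleeve',(242,229),.131),('sleeveend',(240,258),.131),
 ('c1',(499,128),.111),('c2',(583,125),.111),('c3',(588,204),.111),('c4',(503,210),.111),('tabend',(547,240),.11)]:
    print(n,atz(T,mt(*p),z))
for n,p,z in [('sleeve end',(219,113),.122),('stem',(305,100),.122),('tabend',(364,292),.105),('c left',(376,248),.111),('c top',(450,228),.111),('c right',(506,285),.111),('c near',(434,330),.111)]:
    print('S',n,atz(S,ms(*p),z))
# zoomed closeups
a=T['image'][150:225,140:360];save('tz',cv2.resize(a,None,fx=3.6,fy=3.6,interpolation=cv2.INTER_CUBIC))
b=np.vstack([cv2.resize(T['image'][155:225,300:375],(560,522),interpolation=cv2.INTER_CUBIC)])
print(S['mtx'],T['mtx'])
w=eyes.camera('wrist');print(w['mount'],w['mtx'])
```

```text
filter [0.5814 0.2899 0.1   ]
stem [0.5642 0.1963 0.125 ]
pipeend [0.5391 0.0668 0.078 ]
sleeve [0.4674 0.2047 0.131 ]
sleeveend [0.4272 0.2072 0.131 ]
c1 [ 0.6111 -0.1552  0.111 ]
c2 [ 0.6153 -0.2746  0.111 ]
c3 [ 0.5029 -0.2802  0.111 ]
c4 [ 0.4946 -0.1598  0.111 ]
tabend [ 0.4522 -0.2217  0.11  ]
S sleeve end [0.4322 0.2091 0.122 ]
S stem [0.5594 0.1907 0.122 ]
S tabend [ 0.458  -0.2223  0.105 ]
S c left [ 0.5036 -0.1604  0.111 ]
S c top [ 0.6042 -0.1623  0.111 ]
S c right [ 0.6082 -0.2854  0.111 ]
S c near [ 0.4964 -0.3187  0.111 ]
[[480.8275   0.     279.9323]
 [  0.     480.8275 201.9218]
 [  0.       0.       1.    ]] [[532.5561   0.     270.758 ]
 [  0.     532.5561 213.394 ]
 [  0.       0.       1.    ]]
[[-0.0005 -0.9505 -0.3107  0.0813]
 [ 1.     -0.0004 -0.0003  0.0006]
 [ 0.0002 -0.3107  0.9505 -0.1259]
 [ 0.      0.      0.      1.    ]] [[325.1923   0.     281.0565]
 [  0.     325.1923 212.8501]
 [  0.       0.       1.    ]]
```

View pics/tz.png

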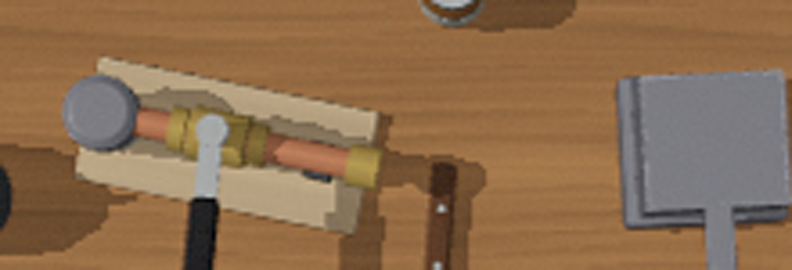

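>>> arm_command(steps=[[-1,-0.9,0,0,0,0,-0.1],[-1,-0.9,0,0,0,0,-0.1],[-1,-0.9,0,0,0,0,-0.1],[-1,-0.9,0,0,0,0,-0.1],[-1,-0.9,0,0,0,0,-0.1],[-1,-0.9,0,0,0,0,-0.1],[-1,-0.9,0,0,0,0,-0.1],[-1,-0.9,0,0,0,0,-0.1],[-1,-0.9,0,0,0,0,-0.1],[-1,-0.9,0,0,0,0,-0.1],[-1,-0.9,0,0,0,0,-0.1]])

```text
clock: 2.17
position: [0.4128, 0.2842, 0.2454]
eef_rot: [[-0.975, 0.224, -0.002], [0.224, 0.975, 0.007], [0.004, 0.006, -1.0]]
contact_force: [1.1, -0.1, 0.4]
gripper_width: 0.0473
```

```bash
cat >> h.py <<'E'
np.set_printoptions(precision=4,suppress=True)
def go(tgt,yaw=None):
    "prints total shift in tool units, and turn about tool z (5deg units) so that tool x points at world angle yaw (deg)"
    s=manip.observe();R=s['eef_rot']
    print('t',s['clock'],'pos',s['position'],'w',s['gripper_width'],'F',s['contact_force'],'q',s['q'])
    print('shift units',R.T@(np.array(tgt)-s['position'])/.03, 'yaw',np.degrees(np.arctan2(R[1,0],R[0,0])),'z',R[:,2])
    if yaw is not None:
        a=np.degrees(np.arctan2(R[1,0],R[0,0])); print('az units',-((yaw-a+180)%360-180)/5)
E
python3 -c "
from h import *
go([.465,.204,.15],174)
w=eyes.camera('wrist');save('w1',w['image'])"
```

```text
t 2.1667 pos [0.4128 0.2842 0.2454] w 0.04733426967324325 F [ 1.124  -0.1383  0.4341] q [-0.7553  0.3218  0.0854  1.8951 -0.0424  0.9235  0.6959]
shift units [-2.3059 -2.2368  3.1562] yaw 167.04491636145266 z [-0.0022  0.007  -1.    ]
az units -1.3910167277094672
```

View pics/w1.png

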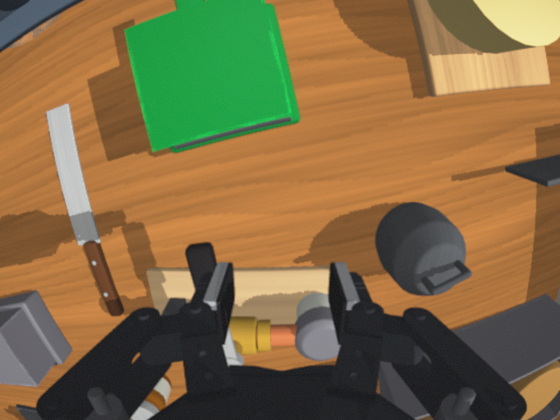

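The wrist view shows the sleeve at about (202,265) and clear of the fingers. The knife and the bell are off to the sides. I'll hover above the sleeve next.

>>> arm_command(steps=[[-0.8,-0.75,0.7,0,0,-0.5,-0.1],[-0.8,-0.75,0.7,0,0,-0.5,-0.1],[-0.7,-0.7,0.7,0,0,-0.4,-0.1],[0,0,0,0,0,0,-0.1]])

```text
clock: 2.55
position: [0.4747, 0.1984, 0.186]
eef_rot: [[-0.993, 0.114, 0.008], [0.114, 0.993, 0.006], [-0.007, 0.007, -1.0]]
contact_force: [-0.4, 0.3, -0.1]
gripper_width: 0.0469
```

```bash
cat >> h.py <<'E'
def wray(w,px,s):
    x=(px[0]-w['mtx'][0,2])/w['mtx'][0,0];y=(px[1]-w['mtx'][1,2])/w['mtx'][1,1];r=np.hypot(x,y)
    d=np.array([np.sin(r)*x/r,np.sin(r)*y/r,np.cos(r)]);M=w['mount'];R=s['eef_rot']
    return s['position']+R@M[:3,3], R@M[:3,:3]@d
def watz(w,px,s,z):
    o,d=wray(w,px,s); return o+d*(z-o[2])/d[2]
def wproj(w,X,s):
    M=w['mount'];R=s['eef_rot'];c=M[:3,:3].T@(R.T@(np.array(X)-s['position'])-M[:3,3])
    r=np.arctan2(np.hypot(*c[:2]),c[2]);u=c[:2]/np.hypot(*c[:2])*r; return u*w['mtx'][0,0]+w['mtx'][:2,2]
E
python3 -c "
from h import *
go([.465,.204,.122],174)
s=manip.observe();w=eyes.camera('wrist')
im=w['image'].copy()
for X in [(.563,.195,.125),(.465,.204,.131),(.425,.208,.131)]: cv2.circle(im,tuple(int(v) for v in wproj(w,X,s)),3,(255,0,0),-1)
save('w2',im)
print([(r['p'],r['at'],watz(w,r['at'],s,.131)) for r in models.trace('wrist','lever_grip')])"
```

```text
t 2.55 pos [0.4747 0.1984 0.186 ] w 0.04692608559666124 F [-0.4258  0.2982 -0.1008] q [-0.5405  0.4075  0.0767  1.9504 -0.0463  0.7757  1.0193]
shift units [0.3566 0.133  2.1323] yaw 173.4526629924875 z [ 0.0077  0.0062 -1.    ]
az units -0.10946740150250207
[(0.83, [289.6, 245.0], array([0.4742, 0.2048, 0.131 ]))]
```

View pics/w2.png

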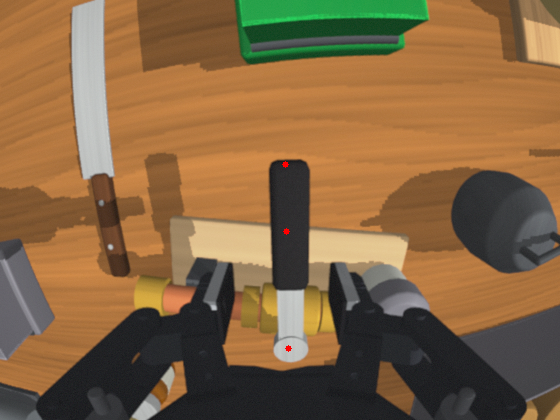

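The overlay fits: the red marks lie on the stem (289,348) and the sleeve (286,231), so the estimates agree. I'll descend around the sleeve.

>>> arm_command(steps=[[0.36,0.15,0.4,0,0,0,-0.1],[0,0,0.8,0,0,0,-0.1],[0,0,0.8,0,0,0,0.0],[0,0,0,0,0,0,0.0]])

```text
clock: 2.98
position: [0.4633, 0.2159, 0.1303]
eef_rot: [[-0.994, 0.11, 0.014], [0.111, 0.994, 0.016], [-0.012, 0.017, -1.0]]
contact_force: [-1.1, -2.9, -2.7]
gripper_width: 0.0428
```

```bash
python3 -c "
from h import *
go([.465,.204,.122],174)"
```

```text
t 2.9833 pos [0.4633 0.2159 0.1303] w 0.04284093786023603 F [-1.0651 -2.8932 -2.6671] q [-0.5641  0.4778  0.0583  2.0286 -0.058   0.617   0.9946]
shift units [-0.0971 -0.3916  0.2709] yaw 173.65396743401726 z [ 0.0139  0.0155 -0.9998]
az units -0.0692065131965478
```

>>> arm_command(steps=[[0.0,-0.4,0.25,0,0,0,0.0],[0,-0.3,0,0,0,-1,0.0],[0,-0.3,0,0,0,-1,0.0],[0,-0.3,0,0,0,-1,0.0],[0,-0.3,0,0,0,-1,0.0],[0,-0.3,0,0,0,-1,0.0]])

```text
clock: 3.48
position: [0.4641, 0.1717, 0.1284]
eef_rot: [[-0.937, -0.348, 0.018], [-0.348, 0.937, 0.023], [-0.025, 0.015, -1.0]]
contact_force: [-0.2, 2.3, -2.4]
gripper_width: 0.0425
```

```bash
cat >> h.py <<'E'
def lev():
    p=manip.observe()['position'][:2]-np.array([.563,.195]); print('r',np.hypot(*p),'ang',np.degrees(np.arctan2(p[1],p[0]))%360)
E
python3 -c "
from h import *
go([.544,.097,.122],259.2);lev()"
```

```text
t 3.4833 pos [0.4641 0.1717 0.1284] w 0.04254745695717501 F [-0.1902  2.343  -2.424 ] q [-0.3736  0.4586 -0.0934  2.0711  0.0515  0.5879  1.4271]
shift units [-1.6248 -3.2646  0.2029] yaw -159.63366316736204 z [ 0.018   0.0231 -0.9996]
az units -11.766732633472406
r 0.10161556262119165 ang 193.26035181670673
```

>>> arm_command(steps=[[0,-0.35,0.1,0,0,-0.5,0.0],[0,-0.35,0,0,0,-0.8,0.0],[0,-0.35,0,0,0,-0.9,0.0],[0,-0.35,0,0,0,-0.9,0.0],[0,-0.35,0,0,0,-0.9,0.0],[0,-0.35,0,0,0,-0.9,0.0],[0,-0.35,0,0,0,-0.9,0.0],[0,-0.35,0,0,0,-0.9,0.0]])

```text
clock: 4.15
position: [0.5088, 0.115, 0.1365]
eef_rot: [[-0.552, -0.834, 0.02], [-0.833, 0.552, 0.027], [-0.033, -0.001, -0.999]]
contact_force: [-2.8, 0.7, -1.8]
gripper_width: 0.0428
```

```bash
python3 -c "
from h import *
go([.544,.097,.122],259.2);lev()"
```

```text
t 4.15 pos [0.5088 0.115  0.1365] w 0.04281484749859526 F [-2.8051  0.6895 -1.7603] q [-0.0956  0.4858 -0.2923  1.9928  0.1903  0.6616  2.0533]
shift units [-0.1313 -1.3106  0.4909] yaw -123.52990830142315 z [ 0.0196  0.0269 -0.9994]
az units -4.5459816602846335
r 0.09661758046359316 ang 235.84942902360137
```

>>> arm_command(steps=[[0.05,-0.3,0.25,0,0,-0.6,0.0],[0.05,-0.3,0.25,0,0,-0.8,0.0],[0,-0.3,0.1,0,0,-0.8,0.0],[0,-0.3,0.05,0,0,-0.8,0.0],[0,-0.3,0.05,0,0,-0.8,0.0],[0,-0.3,0.0,0,0,-0.7,0.0]])

```text
clock: 4.65
position: [0.5552, 0.0972, 0.1247]
eef_rot: [[-0.165, -0.986, 0.018], [-0.986, 0.166, 0.023], [-0.026, -0.014, -1.0]]
contact_force: [-41.1, 19.4, -5.4]
gripper_width: 0.0426
```

```bash
python3 -c "
from h import *
go([.544,.097,.122],259.2);lev()"
```

```text
t 4.65 pos [0.5552 0.0972 0.1247] w 0.04257548803326608 F [-41.0694  19.3642  -5.4281] q [ 0.0226  0.5647 -0.4039  1.8937  0.2999  0.7178  2.4277]
shift units [0.0702 0.3668 0.0837] yaw -99.52001116825843 z [ 0.0182  0.0233 -0.9996]
az units 0.2559977663483096
r 0.0981217769078607 ang 265.41251474991435
```

The force jump to about 45 N at angle 265° (lever at about 259–260°) means the stop is reached. I'll back off to the middle of the gap and lift straight up.

>>> arm_command(steps=[[0,0.3,0,0,0,0,0.0],[0,0.05,0,0,0,0,0.0],[0,0,-0.8,0,0,0,0.0],[0,0,-1,0,0,0,0.0],[0,0,-1,0,0,0,0.0],[0,0,-0.8,0,0,0,0.0],[0,0,0,0,0,0,0.0]])

```text
clock: 5.23
position: [0.5418, 0.1034, 0.2449]
eef_rot: [[-0.159, -0.987, 0.021], [-0.987, 0.159, 0.021], [-0.024, -0.017, -1.0]]
contact_force: [1.0, 0.7, -0.5]
gripper_width: 0.0426
```

```bash
python3 -c "
from h import *
go([.455,-.22,.24],180);lev()
T=eyes.camera('top');S=eyes.camera('side');s=manip.observe();w=eyes.camera('wrist')
im=np.vstack([cv2.resize(T['image'][150:230,140:300],(800,400),interpolation=2)]);
a=cv2.resize(S['image'][120:220,220:420],(400,200),interpolation=2)
b=cv2.resize(w['image'],(267,200))
save('c3',np.vstack([im,np.hstack([a,b,np.zeros((200,133,3),np.uint8)])]))
for q in ['lever_grip']:
  for n,c in(('top',T),('side',S)):
    for r in models.trace(n,q): print(n,r['p'],r['at'],atz(c,r['at'],.128))
  for r in models.trace('wrist',q): print('w',r['p'],r['at'],watz(w,r['at'],s,.131))
"
```

```text
t 5.2333 pos [0.5418 0.1034 0.2449] w 0.04257056905518554 F [ 0.9737  0.6908 -0.4964] q [ 0.0602  0.409  -0.4656  1.7813  0.2034  0.9734  2.4994]
shift units [11.1037  1.1439 -0.1177] yaw -99.13017979267278 z [ 0.0207  0.0206 -0.9996]
az units 16.173964041465446
r 0.09400919762782188 ang 256.96114510893256
top 0.52 [125.1, 204.2] [0.5112 0.4092 0.128 ]
side 0.69 [287.0, 162.3] [0.5622 0.1298 0.128 ]
side 0.16 [344.9, 196.0] [ 0.6337 -0.1098  0.128 ]
w 0.89 [277.9, 227.4] [0.545  0.1149 0.131 ]
w 0.19 [277.4, 242.9] [0.5475 0.1279 0.131 ]
```

View pics/c3.png

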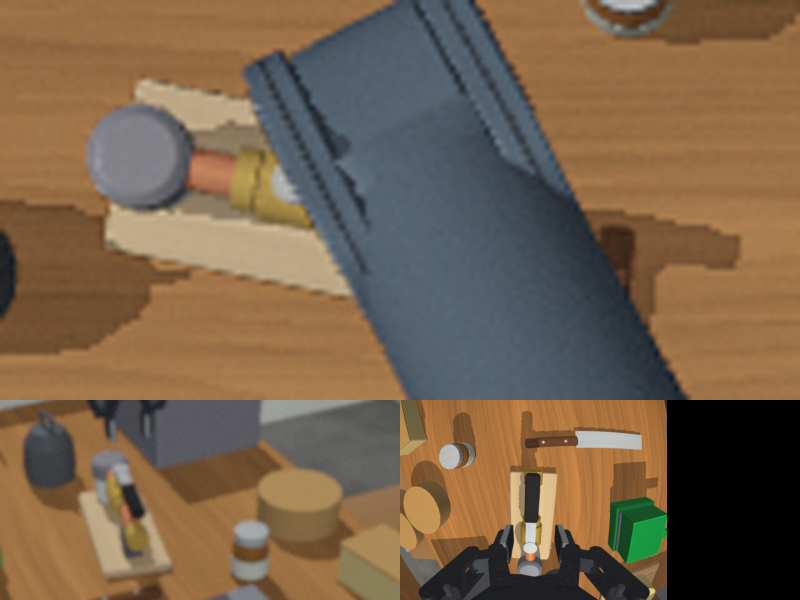

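The lever now lies in line over the pipe (wrist inset (533,500)), and the network puts the sleeve at (0.545, 0.115), on the pipe line. Next is the grey box: I'll move over and turn to its yaw of about 183°.

>>> arm_command(steps=[[1,0.1,0,-0.2,0.28,0,-0.2],[1,0.1,0,0,0,0.5,-0.2],[1,0.1,0,0,0,0,-0.2],[1,0.1,0,0,0,0,-0.2],[1,0.1,0,0,0,0,-0.2],[1,0.1,0,0,0,0,-0.2],[1,0.1,0,0,0,0,-0.2],[1,0.1,0,0,0,0,-0.2],[0.5,0.1,0,0,0,1,-0.2],[0.0,0,0,0,0,1,-0.2],[0,0,0,0,0,1,-0.2],[0,0,0,0,0,1,-0.2]])

```text
clock: 6.53
position: [0.4547, -0.1519, 0.2254]
eef_rot: [[-0.538, -0.842, -0.036], [-0.843, 0.538, 0.004], [0.016, 0.032, -0.999]]
contact_force: [0.7, -0.3, -0.5]
gripper_width: 0.0509
```

>>> arm_command(steps=[[0,0,0,0,0,1,-0.2],[0,0,0,0,0,1,-0.2],[0,0,0,0,0,1,-0.2],[0,0,0,0,0,1,-0.2],[0,0,0,0,0,1,-0.2],[0,0,0,0,0,1,-0.2],[0,0,0,0,0,1,-0.2],[0,0,0,0,0,1,-0.2],[0,0,0,0,0,1,-0.2],[0,0,0,0,0,1,-0.2]])

```text
clock: 7.37
position: [0.449, -0.1528, 0.2151]
eef_rot: [[-0.995, -0.079, -0.056], [-0.08, 0.997, 0.011], [0.055, 0.015, -0.998]]
contact_force: [0.4, 1.4, -0.1]
gripper_width: 0.051
```

```bash
cat >> h.py <<'E'
_go=go
def go(t,y=None):
    _go(t,y);d=manip.observe()['eef_rot'].T@np.array([0,0,-1.]);print('level ax,ay units',np.degrees([-d[1],d[0]])/5)
E
python3 -c "
from h import *
go([.471,-.2215,.16],182.8)"
```

```text
t 7.3667 pos [ 0.449  -0.1528  0.2151] w 0.051000428992192 F [ 0.4276  1.3906 -0.1126] q [ 0.4616  0.3572 -0.3175  1.9444  0.1356  0.9185  1.7242]
shift units [-0.6498 -2.3698  1.767 ] yaw -175.43256927948264 z [-0.0562  0.0108 -0.9984]
az units 0.35348614410347634
level ax,ay units [ 0.1747 -0.6322]
```

>>> arm_command(steps=[[-0.2,-0.8,0.1,0.17,-0.6,0.35,-0.2],[-0.25,-0.8,0.4,0,0,0,-0.2],[-0.2,-0.75,0.4,0,0,0,-0.2],[0,0,0,0,0,0,-0.2],[0,0,0,0,0,0,-0.2]])

```text
clock: 7.78
position: [0.4714, -0.2226, 0.1819]
eef_rot: [[-0.999, -0.043, -0.008], [-0.043, 0.999, 0.001], [0.008, 0.002, -1.0]]
contact_force: [0.8, -0.0, -0.2]
gripper_width: 0.0516
```

```bash
python3 -c "
from h import *
go([.471,-.2215,.104],182.8)
s=manip.observe();w=eyes.camera('wrist');im=w['image'].copy()
for X in [(.471,-.2217,.11),(.449,-.2226,.11),(.612,-.2148,.047),(.6111,-.1552,.111),(.4946,-.1598,.111),(.5029,-.2802,.111)]: cv2.circle(im,tuple(int(v) for v in wproj(w,X,s)),3,(255,0,0),-1)
save('w4',im)
for r in models.trace('wrist','cover_tab'): 
  ys,xs=np.nonzero(r['pixels']);print(r['p'],r['at'],xs.min(),xs.max(),ys.min(),ys.max())"
```

```text
t 7.7833 pos [ 0.4714 -0.2226  0.1819] w 0.05162173650126716 F [ 0.8131 -0.0067 -0.1514] q [ 0.5478  0.4361 -0.281   1.9155  0.1623  0.8201  1.7936]
shift units [-0.0105  0.0325  2.5964] yaw -177.5288610975969 z [-0.0082  0.0014 -1.    ]
az units -0.06577221951938554
level ax,ay units [ 0.0202 -0.0934]
0.91 [281.0, 293.9] 201 365 201 369
0.81 [240.5, 43.6] 144 354 0 104
```

View pics/w4.png

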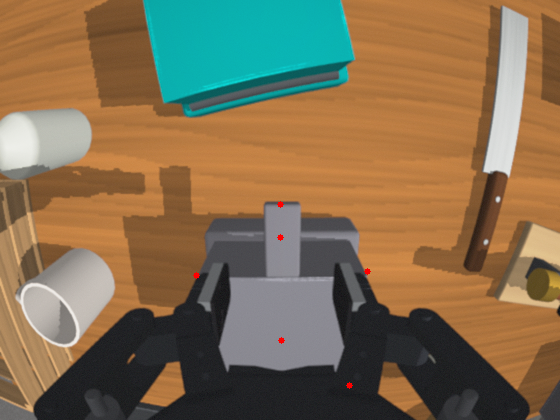

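The close view confirms the grey box: the tab is centred at (282,237), its end at row 203, and the marks fit within about 2 mm. I'll descend and grip the tab's sides.

>>> arm_command(steps=[[0,0.02,0.9,0,-0.09,0,-0.2],[0,0,0.9,0,0,0,-0.2],[0,0,0.7,0,0,0,-0.2],[0,0,0.0,0,0,0,-0.2],[0,0,0.0,0,0,0,0.6]], grip_force=25)

```text
clock: 8.3
position: [0.4726, -0.2174, 0.1076]
eef_rot: [[-0.999, -0.049, 0.004], [-0.049, 0.999, 0.002], [-0.004, 0.002, -1.0]]
contact_force: [-0.5, -0.5, 1.0]
gripper_width: 0.0401
```

>>> arm_command(steps=[[0,0,0.0,0,0,0,1],[0,0,0,0,0,0,1],[0,0,0,0,0,0,1],[0,0,0,0,0,0,1]])

```text
clock: 8.63
position: [0.4743, -0.2219, 0.1125]
eef_rot: [[-0.999, -0.046, 0.009], [-0.046, 0.999, -0.006], [-0.009, -0.006, -1.0]]
contact_force: [1.9, 1.2, -4.8]
gripper_width: 0.0234
```

```bash
python3 -c "
from h import *
go([.471,-.2215,.104],182.8)"
```

```text
t 8.6333 pos [ 0.4743 -0.2219  0.1125] w 0.023350956275965788 F [ 1.8785  1.1919 -4.8197] q [ 0.5176  0.5263 -0.2494  2.      0.2169  0.6295  1.7431]
shift units [0.1103 0.0201 0.2815] yaw -177.34242788639062 z [ 0.0092 -0.0057 -0.9999]
az units -0.02848557727811567
level ax,ay units [-0.0698  0.1019]
```

>>> arm_command(steps=[[-0.18,0,-0.4,0,0,0,1],[-0.2,0,-0.4,0,0,0,1],[-0.27,0,-0.37,0,0,0,1],[-0.27,0,-0.35,0,0,0,1],[-0.32,0,-0.3,0,0,0,1],[-0.32,0,-0.3,0,0,0,1]])

```text
clock: 9.13
position: [0.5274, -0.2192, 0.1831]
eef_rot: [[-0.999, -0.049, 0.023], [-0.049, 0.999, -0.008], [-0.023, -0.009, -1.0]]
contact_force: [9.5, -3.9, -19.5]
gripper_width: 0.0231
```

```bash
cat >> h.py <<'E'
def cov():
    p=manip.observe()['position']-np.array([.612,-.2148,.047]);v=p[[0,2]];print('rel',v,'r',np.hypot(*v),'phi',np.degrees(np.arctan2(v[1],v[0])))
E
python3 -c "
from h import *
go([.54,-.2186,.18],182.8);cov()"
```

```text
t 9.1333 pos [ 0.5274 -0.2192  0.1831] w 0.023052692231880226 F [  9.4915  -3.9256 -19.4551] q [ 0.4976  0.4851 -0.2759  1.8186  0.1744  0.8365  1.7577]
shift units [-0.4188 -0.001   0.112 ] yaw -177.1831164706772 z [ 0.0233 -0.0079 -0.9997]
az units 0.0033767058645480575
level ax,ay units [-0.1032  0.2618]
rel [-0.0846  0.1361] r 0.16024011936087262 phi 121.87809412250087
```

>>> arm_command(steps=[[-0.5,0,-0.05,0,0,0,1],[-0.42,0,-0.15,0,0.1,0,1],[-0.42,0,-0.15,0,0,0,1],[-0.42,0,-0.09,0,0,0,1]])

```text
clock: 9.47
position: [0.5764, -0.2169, 0.2035]
eef_rot: [[-0.999, -0.048, 0.007], [-0.048, 0.999, -0.011], [-0.007, -0.011, -1.0]]
contact_force: [-1.5, -2.9, -6.1]
gripper_width: 0.0231
```

```bash
python3 -c "
from h import *
go([.594,-.2186,.2031],182.8);cov()"
```

```text
t 9.4667 pos [ 0.5764 -0.2169  0.2035] w 0.02311461194593337 F [-1.5419 -2.9261 -6.1285] q [ 0.4505  0.5296 -0.2696  1.6657  0.1762  0.9599  1.735 ]
shift units [-0.5844 -0.0859  0.0187] yaw -177.2339962570233 z [ 0.0074 -0.011  -0.9999]
az units -0.006799251404663665
level ax,ay units [-0.13    0.0787]
rel [-0.0356  0.1565] r 0.16051750711963655 phi 102.82798735067847
```

>>> arm_command(steps=[[-0.38,0,0.0,0,0,0,1],[-0.38,0,0.0,0,0,0,1],[-0.43,0,0.02,0,0,0,1],[-0.43,0,0.04,0,0,0,1],[-0.43,0,0.08,0,0,0,1],[-0.43,0,0.12,0,0,0,1],[-0.4,0,0.15,0,0,0,1]])

```text
clock: 10.05
position: [0.6613, -0.2129, 0.2016]
eef_rot: [[-0.999, -0.048, 0.003], [-0.048, 0.999, -0.014], [-0.003, -0.015, -1.0]]
contact_force: [-1.9, -1.6, 1.8]
gripper_width: 0.0231
```

```bash
python3 -c "
from h import *
go([.676,-.2146,.1914],182.8);cov()"
```

```text
t 10.05 pos [ 0.6613 -0.2129  0.2016] w 0.023133357498878123 F [-1.907  -1.6012  1.7986] q [ 0.381   0.6456 -0.256   1.4407  0.1899  1.0731  1.7031]
shift units [-0.4861 -0.0744  0.3429] yaw -177.24750420100676 z [ 0.0032 -0.0144 -0.9999]
az units -0.009500840201349092
level ax,ay units [-0.1669  0.0291]
rel [0.0493 0.1546] r 0.16228290902148368 phi 72.31679904819941
```

>>> arm_command(steps=[[-0.42,0,0.17,0,0,0,1],[-0.4,0,0.17,0,0,0,1],[0,0,0,0,0,0,1]])

```text
clock: 10.3
position: [0.6858, -0.2118, 0.193]
eef_rot: [[-0.999, -0.048, -0.0], [-0.048, 0.999, -0.015], [0.001, -0.015, -1.0]]
contact_force: [-0.9, -2.1, -4.0]
gripper_width: 0.0231
```

```bash
python3 -c "
from h import *
go([.676,-.2146,.1914],182.8);cov()"
```

```text
t 10.3 pos [ 0.6858 -0.2118  0.193 ] w 0.023117437462416447 F [-0.8661 -2.1154 -4.0433] q [ 0.3619  0.6888 -0.2511  1.3764  0.195   1.0973  1.6959]
shift units [ 0.3304 -0.0761  0.0534] yaw -177.24487824167903 z [-0.     -0.0149 -0.9999]
az units -0.008975648335808727
level ax,ay units [-0.1705 -0.0087]
rel [0.0738 0.146 ] r 0.16355245402079266 phi 63.18116269388667
```

The cover is now about 95° open. I'll release, rise, back off towards the toggle and look.

>>> arm_command(steps=[[0,0,0,0,0,0,-0.1],[0,0,0,0,0,0,-0.1],[0,0,0,0,0,0,-0.1],[0,0,-0.5,0,0,0,-0.1],[0,0,-1,0,0,0,-0.1],[0,0,-1,0,0,0,-0.1],[0.8,0,-0.3,-0.17,0,0,-0.1],[1,0,0,0,0,0,1],[1,0,0,0,0,0,1],[1,0,0,0,0,0,1],[0.5,0,0,0,0,0,1],[0,0,0,0,0,0,1]])

```text
clock: 11.3
position: [0.55, -0.2126, 0.2886]
eef_rot: [[-0.999, -0.053, 0.01], [-0.053, 0.999, 0.001], [-0.01, 0.001, -1.0]]
contact_force: [1.5, 0.1, 0.0]
gripper_width: -0.0
```

```bash
python3 -c "
from h import *
go([.552,-.2177,.2],182.8)
s=manip.observe();w=eyes.camera('wrist');S=eyes.camera('side')
for n,c in(('wrist',w),('side',S)):
  for q in ['toggle_tip','cover_tab']:
    print(n,q,[(r['p'],r['at'],int(r['pixels'].sum()),(watz(w,r['at'],s,.08) if n=='wrist' else atz(S,r['at'],.08))) for r in models.trace(n,q)])
im=w['image'].copy()
ex=np.array([.9988,.0488,0]);ey=np.array([-.0488,.9988,0]);c0=np.array([.557,-.2175,0])
piv=c0-.005*ex+[0,0,.045]
for X in (piv,piv+ey*.052*np.sin(.454)+[0,0,.0467]): cv2.circle(im,tuple(int(v) for v in wproj(w,X,s)),2,(255,0,0),-1); print(X)
save('w5',np.hstack([cv2.resize(im,(533,400)),cv2.resize(S['image'][150:300,270:370],(267,400),interpolation=2)]))"
```

```text
t 11.3 pos [ 0.55   -0.2126  0.2886] w -4.354752545855055e-05 F [1.523  0.1472 0.0099] q [ 0.483   0.4185 -0.2871  1.6115  0.1242  1.1207  1.7897]
shift units [-0.0302 -0.177   2.955 ] yaw -176.9887205939523 z [ 0.0098  0.0015 -1.    ]
az units 0.04225588120953035
level ax,ay units [0.011  0.1126]
wrist toggle_tip [(0.78, [285.5, 188.8], 335, array([ 0.5532, -0.2065,  0.08  ]))]
wrist cover_tab [(0.97, [242.3, 10.8], 2697, array([ 0.3672, -0.2601,  0.08  ])), (0.74, [265.3, 263.7], 6896, array([ 0.6431, -0.2248,  0.08  ]))]
side toggle_tip [(0.48, [353.8, 243.3], 4626, array([ 0.5842, -0.2499,  0.08  ]))]
side cover_tab [(0.86, [259.1, 277.3], 3026, array([ 0.3141, -0.2655,  0.08  ])), (0.71, [372.9, 219.0], 2269, array([ 0.6851, -0.1811,  0.08  ]))]
[ 0.552  -0.2177  0.045 ]
[ 0.5509 -0.195   0.0917]
```

View pics/w5.png

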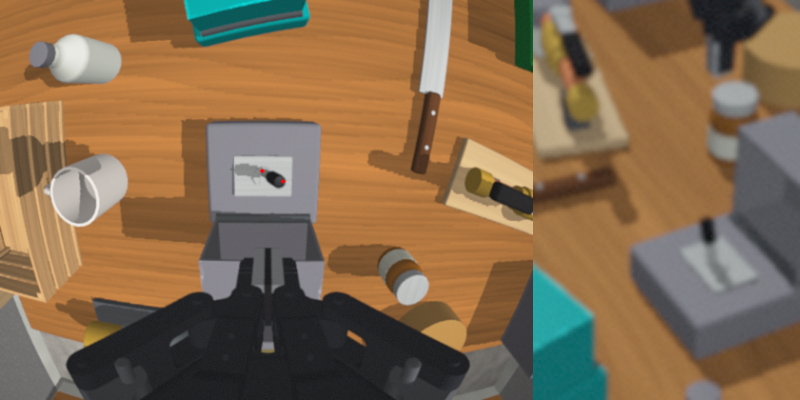

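The cover stands open. The toggle tip, at (278,179) in the inset, leans to +y (image right), and the projected pivot and tip marks lie on it. I'll lower the closed fingers on its +y side.

>>> arm_command(steps=[[0,0.9,0.9,0,0.1,0,1],[0.05,0.9,0.9,0,0,0,1],[0,0.1,0.9,0,0,0,1],[0,0,0.9,0,0,0,1],[0,0,0.9,0,0,0,1],[0,0,0.5,0,0,0,1],[0,0,0,0,0,0,1]])

```text
clock: 12.18
position: [0.5579, -0.1487, 0.1297]
eef_rot: [[-0.998, -0.06, 0.006], [-0.06, 0.998, 0.005], [-0.007, 0.005, -1.0]]
contact_force: [0.0, 0.5, 0.4]
gripper_width: 0.0004
```

```bash
python3 -c "
from h import *
go([.548,-.157,.088],182.8)"
```

```text
t 12.1833 pos [ 0.5579 -0.1487  0.1297] w 0.0004085696729462971 F [0.028  0.5327 0.3982] q [ 0.3593  0.5675 -0.269   1.8413  0.2012  0.7538  1.6147]
shift units [ 0.355  -0.2637  1.3864] yaw -176.57659198943261 z [ 0.0063  0.0054 -1.    ]
az units 0.12468160211346913
level ax,ay units [0.0572 0.0754]
```

>>> arm_command(steps=[[0.35,-0.25,0.5,0,0.07,0.12,1],[0,0,0.7,0,0,0,1],[0,0,0.3,0,0,0,1],[0,0,0,0,0,0,1]])

```text
clock: 12.52
position: [0.5514, -0.1553, 0.0834]
eef_rot: [[-0.999, -0.052, 0.001], [-0.052, 0.999, 0.006], [-0.001, 0.006, -1.0]]
contact_force: [-0.5, 0.1, 0.2]
gripper_width: 0.0004
```

```bash
python3 -c "
from h import *
go([.548,-.212,.088],182.8)"
```

```text
t 12.5167 pos [ 0.5514 -0.1553  0.0834] w 0.000435159035336192 F [-0.5036  0.1327  0.1568] q [ 0.3569  0.627  -0.2468  1.8877  0.2273  0.654   1.5963]
shift units [ 0.2097 -1.8804 -0.1666] yaw -177.0464643081923 z [ 0.0009  0.0062 -1.    ]
az units 0.03070713836154937
level ax,ay units [0.0707 0.0144]
```

Clear. I'll push towards −y, raising slightly.

>>> arm_command(steps=[[0.1,-0.35,-0.05,0,0,0,1],[0,-0.35,-0.05,0,0,0,1],[0,-0.35,0,0,0,0,1],[0,-0.35,0,0,0,0,1],[0,-0.3,0,0,0,0,1]])

```text
clock: 12.93
position: [0.5543, -0.2088, 0.0907]
eef_rot: [[-0.998, -0.055, 0.006], [-0.055, 0.998, 0.006], [-0.006, 0.006, -1.0]]
contact_force: [-0.5, 1.9, -1.2]
gripper_width: 0.0
```

```bash
python3 -c "
from h import *
go([.548,-.218,.085],182.8)"
```

```text
t 12.9333 pos [ 0.5543 -0.2088  0.0907] w 4.161014750004274e-05 F [-0.471   1.9378 -1.1782] q [ 0.4517  0.6372 -0.2595  1.834   0.2286  0.6954  1.6915]
shift units [ 0.2264 -0.2947  0.1876] yaw -176.8268756823488 z [ 0.0058  0.0064 -1.    ]
az units 0.0746248635302436
level ax,ay units [0.0693 0.0706]
```

Contact is about 2 N, with no stop yet. I'll continue in small rows.

>>> arm_command(steps=[[0.1,-0.2,0.1,0,0,0,1],[0,-0.2,0.05,0,0,0,1],[0,-0.1,0,0,0,0,1]])

```text
clock: 13.18
position: [0.5539, -0.2161, 0.0893]
eef_rot: [[-0.998, -0.059, 0.009], [-0.059, 0.998, 0.019], [-0.01, 0.019, -1.0]]
contact_force: [-5.6, 12.8, 9.3]
gripper_width: 0.0003
```

```bash
python3 -c "
from h import *
go([.548,-.225,.085],182.8)"
```

```text
t 13.1833 pos [ 0.5539 -0.2161  0.0893] w 0.00029391158296935313 F [-5.5833 12.8218  9.2802] q [ 0.4792  0.6436 -0.2728  1.8271  0.2215  0.697   1.7187]
shift units [ 0.2166 -0.2861  0.1342] yaw -176.60929331147207 z [ 0.0092  0.0191 -0.9998]
az units 0.11814133770558329
level ax,ay units [0.2126 0.1188]
```

12.8 N against the stop. I'll retract to +y, rise and check.

>>> arm_command(steps=[[0,0.5,0,0,0,0,1],[0,0.5,-0.2,0,0,0,1],[0,0.2,-1,0.2,0.1,0.1,1],[0,0,-1,0,0,0,1],[0,0,-1,0,0,0,1],[0,-0.5,-1,0,0,0,1],[0,-0.5,-1,0,0,0,1],[0,0,-0.8,0,0,0,1],[0,0,0,0,0,0,-0.1]])

```text
clock: 13.93
position: [0.5504, -0.2089, 0.2798]
eef_rot: [[-0.999, -0.052, -0.001], [-0.052, 0.999, -0.0], [0.001, -0.0, -1.0]]
contact_force: [-0.3, 0.5, -0.1]
gripper_width: 0.0106
```

```bash
python3 -c "
from h import *
go([.6858,-.2118,.25],182.8)
s=manip.observe();w=eyes.camera('wrist');im=w['image'].copy()
ex=np.array([.9988,.0488,0]);ey=np.array([-.0488,.9988,0]);c0=np.array([.557,-.2175,0]);piv=c0-.005*ex+[0,0,.045]
print([(r['p'],r['at']) for r in models.trace('wrist','toggle_tip')])
for X in (piv,piv-ey*.052*np.sin(.454)+[0,0,.0467]): p=wproj(w,X,s);cv2.circle(im,tuple(int(v) for v in p),1,(255,0,0),-1);print(p)
save('w6',cv2.resize(im[100:310,150:430],(800,600),interpolation=2))"
```

```text
t 13.9333 pos [ 0.5504 -0.2089  0.2798] w 0.010590790529860393 F [-0.2656  0.5238 -0.145 ] q [ 0.4809  0.4294 -0.2989  1.6197  0.1377  1.1136  1.769 ]
shift units [-4.5035 -0.3295  0.9896] yaw -177.04623277029452 z [-0.0006 -0.0005 -1.    ]
az units 0.030753445941081738
level ax,ay units [-0.0051 -0.0067]
[]
[272.4202 183.1634]
[248.4582 193.5658]
```

View pics/w6.png

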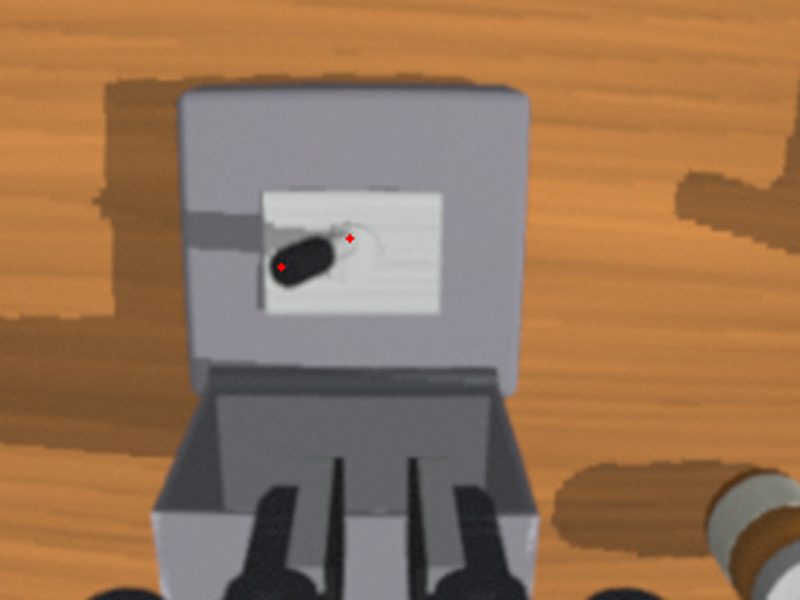

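The toggle leans to −y with its tip on the predicted "on" position (281,267). Now I'll regrip the tab where I left it and swing the cover shut.

>>> arm_command(steps=[[-0.9,-0.05,0,0,0,0,-0.1],[-0.9,-0.05,0,0,0,0,-0.1],[-0.9,-0.05,0,0,0,0,-0.1],[-0.9,-0.05,0,0,0,0,-0.1],[-0.9,-0.05,0,0,0,0,-0.1],[0,0,0,0,0,0,-0.1]])

```text
clock: 14.53
position: [0.6835, -0.208, 0.2665]
eef_rot: [[-0.999, -0.05, -0.018], [-0.05, 0.999, 0.0], [0.018, 0.001, -1.0]]
contact_force: [-2.0, 0.6, -0.3]
gripper_width: 0.0472
```

```bash
python3 -c "
from h import *
go([.684,-.2118,.195],182.8)"
```

```text
t 14.5333 pos [ 0.6835 -0.208   0.2665] w 0.04716736493746398 F [-2.0096  0.6489 -0.2734] q [ 0.3711  0.6451 -0.277   1.2609  0.1754  1.2768  1.7143]
shift units [-0.0548 -0.1311  2.3817] yaw -177.12174217373882 z [-0.0184  0.0001 -0.9998]
az units 0.01565156525223301
level ax,ay units [ 0.0117 -0.2101]
```

>>> arm_command(steps=[[-0.05,-0.13,0.8,0,-0.2,0,-0.1],[0,0,0.8,0,0,0,-0.1],[0,0,0.7,0,0,0,-0.1],[0,0,0,0,0,0,0.3],[0,0,0,0,0,0,1],[0,0,0,0,0,0,1],[0,0,0,0,0,0,1],[0,0,0,0,0,0,1]])

```text
clock: 15.2
position: [0.6838, -0.2118, 0.1888]
eef_rot: [[-0.999, -0.053, -0.007], [-0.053, 0.999, -0.003], [0.007, -0.002, -1.0]]
contact_force: [0.2, -1.4, -5.1]
gripper_width: 0.0233
```

```bash
python3 -c "
from h import *
go([.684,-.2118,.195],182.8);cov()"
```

```text
t 15.2 pos [ 0.6838 -0.2118  0.1888] w 0.023284803241799802 F [ 0.2392 -1.4045 -5.1498] q [ 0.378   0.6962 -0.2713  1.3757  0.1979  1.1026  1.6997]
shift units [-0.0062  0.0004 -0.2065] yaw -176.98958785154406 z [-0.0071 -0.0025 -1.    ]
az units 0.04208242969118601
level ax,ay units [-0.0245 -0.0824]
rel [0.0718 0.1418] r 0.15893604364335256 phi 63.155115191561514
```

>>> arm_command(steps=[[0.42,0,-0.17,0,0,0,1],[0.42,0,-0.16,0,0,0,1],[0.44,0,-0.1,0,0,0,1],[0.44,0,-0.09,0,0,0,1],[0.45,0,-0.02,0,0,0,1],[0.45,0,-0.01,0,0,0,1]])

```text
clock: 15.7
position: [0.6058, -0.2155, 0.2057]
eef_rot: [[-0.999, -0.055, -0.002], [-0.054, 0.999, -0.003], [0.003, -0.003, -1.0]]
contact_force: [4.6, -2.9, -15.0]
gripper_width: 0.0231
```

```bash
python3 -c "
from h import *
go([.578,-.2165,.202],182.8);cov()"
```

```text
t 15.7 pos [ 0.6058 -0.2155  0.2057] w 0.02309565864612 F [  4.6289  -2.9344 -15.0198] q [ 0.4406  0.573  -0.2859  1.5768  0.1847  1.02    1.726 ]
shift units [0.9265 0.0178 0.1255] yaw -176.87585967091084 z [-0.0025 -0.0032 -1.    ]
az units 0.0648280658178237
level ax,ay units [-0.0349 -0.0306]
rel [-0.0062  0.1587] r 0.15881235476398578 phi 92.24074726475449
```

>>> arm_command(steps=[[0.45,0,0.14,0,0,0,1],[0.45,0,0.1,0,0,0,1],[0.43,0,0.15,0,0,0,1],[0.43,0,0.16,0,0,0,1],[0.4,0,0.21,0,0,0,1],[0.4,0,0.23,0,0,0,1]])

```text
clock: 16.2
position: [0.5349, -0.2189, 0.1845]
eef_rot: [[-0.998, -0.056, 0.023], [-0.057, 0.998, -0.008], [-0.022, -0.009, -1.0]]
contact_force: [3.8, -0.5, -1.7]
gripper_width: 0.0233
```

```bash
python3 -c "
from h import *
go([.528,-.219,.181],182.8);cov()"
```

```text
t 16.2 pos [ 0.5349 -0.2189  0.1845] w 0.023278820178144494 F [ 3.8445 -0.5025 -1.677 ] q [ 0.5037  0.4942 -0.2937  1.7987  0.1859  0.8512  1.7507]
shift units [0.2312 0.0117 0.111 ] yaw -176.7581157493123 z [ 0.0229 -0.0075 -0.9997]
az units 0.08837685013754708
level ax,ay units [-0.1006  0.2569]
rel [-0.0771  0.1375] r 0.15764595214305044 phi 119.29348091549048
```

>>> arm_command(steps=[[0.38,0,0.25,0,0.2,0,1],[0.37,0,0.28,0,0,0,1],[0.32,0,0.31,0,0,0,1],[0.32,0,0.33,0,0,0,1],[0.26,0,0.36,0,0,0,1],[0.26,0,0.38,0,0,0,1]])

```text
clock: 16.7
position: [0.4798, -0.2216, 0.1311]
eef_rot: [[-0.998, -0.058, 0.015], [-0.058, 0.998, -0.012], [-0.014, -0.013, -1.0]]
contact_force: [3.7, 1.4, 1.8]
gripper_width: 0.0235
```

```bash
python3 -c "
from h import *
go([.472,-.2215,.110],182.8);cov()"
```

```text
t 16.7 pos [ 0.4798 -0.2216  0.1311] w 0.023484741743360536 F [3.7289 1.412  1.8112] q [ 0.5291  0.5028 -0.2745  1.9762  0.2227  0.6728  1.7428]
shift units [0.2698 0.027  0.6995] yaw -176.68912943316283 z [ 0.015  -0.0119 -0.9998]
az units 0.1021741133674368
level ax,ay units [-0.1456  0.1639]
rel [-0.1322  0.0841] r 0.15667886025478833 phi 147.53286550942923
```

>>> arm_command(steps=[[0.2,0,0.38,-0.1,0.1,0,1],[0.1,0,0.35,0,0,0,1],[0.05,0,0.25,0,0,0,1],[0,0,0.15,0,0,0,1]])

```text
clock: 17.03
position: [0.4701, -0.2223, 0.1015]
eef_rot: [[-0.998, -0.057, 0.008], [-0.057, 0.998, -0.006], [-0.008, -0.006, -1.0]]
contact_force: [-16.6, 6.6, 58.1]
gripper_width: 0.0235
```

```bash
python3 -c "
from h import *
go([.472,-.2215,.110],182.8);cov()"
```

```text
t 17.0333 pos [ 0.4701 -0.2223  0.1015] w 0.023538153780349562 F [-16.6454   6.5523  58.1043] q [ 0.5278  0.5407 -0.2604  2.0175  0.2418  0.6026  1.7318]
shift units [-0.0656  0.0206 -0.2846] yaw -176.73364095316123 z [ 0.0079 -0.0059 -1.    ]
az units 0.09327180936775221
level ax,ay units [-0.0722  0.0871]
rel [-0.1419  0.0545] r 0.15195354324700217 phi 159.00133507334584
```

58 N means it is firmly on the shut stop. I'll release without lifting, rise, then press down gently with closed fingers to make sure.

>>> arm_command(steps=[[0,0,0,0,0,0,-0.2],[0,0,0,0,0,0,-0.2],[0,0,0,0,0,0,-0.2],[0,0,0,0,0,0,-0.2],[0,0,-0.5,0,0,0,-0.2],[0,0,-0.8,0,0,0,-0.2],[0,0,-0.8,0,0,0,-0.2],[0,0,0,0,0,0,1],[0,0,0,0,0,0,1],[0,0,0,0,0,0,1],[0,0,0,0,0,0,1],[0,0,0,0,0,0,1]])

```text
clock: 18.03
position: [0.4673, -0.2214, 0.1631]
eef_rot: [[-0.998, -0.058, -0.005], [-0.058, 0.998, -0.002], [0.005, -0.002, -1.0]]
contact_force: [0.1, 0.3, -0.6]
gripper_width: -0.0001
```

```bash
python3 -c "
from h import *
go([.472,-.2215,.127],182.8)"
```

```text
t 18.0333 pos [ 0.4673 -0.2214  0.1631] w -0.00010671486268414536 F [ 0.1152  0.292  -0.6273] q [ 0.5573  0.4546 -0.2964  1.951   0.1907  0.7665  1.7799]
shift units [-0.1604 -0.0101  1.2037] yaw -176.6565822285941 z [-0.0046 -0.002  -1.    ]
az units 0.10868355428117411
level ax,ay units [-0.0195 -0.0545]
```

>>> arm_command(steps=[[-0.15,0,0.5,0,0,0,1],[0,0,0.4,0,0,0,1],[0,0,0.25,0,0,0,1],[0,0,0.15,0,0,0,1],[0,0,0.1,0,0,0,1]])

```text
clock: 18.45
position: [0.4718, -0.2215, 0.126]
eef_rot: [[-0.998, -0.057, -0.004], [-0.057, 0.998, -0.006], [0.004, -0.006, -1.0]]
contact_force: [-17.7, 7.6, 69.4]
gripper_width: 0.0002
```

```bash
python3 -c "
from h import *
go([.472,-.2215,.127],182.8)"
```

```text
t 18.45 pos [ 0.4718 -0.2215  0.126 ] w 0.00023760158803772874 F [-17.6991   7.5885  69.4146] q [ 0.5341  0.5098 -0.2755  1.9825  0.2235  0.68    1.745 ]
shift units [-0.007   0.0001 -0.0348] yaw -176.71664139161058 z [-0.004  -0.0058 -1.    ]
az units 0.09667172167787612
level ax,ay units [-0.0639 -0.0492]
```

The fingertips stopped at 0.109 m and the tab top is 0.110 m when shut, so it is closed. I'll rise and take a last look.

>>> arm_command(steps=[[0,0,-0.6,0,0,0,1],[0,0,-1,0,0,0,1],[0,0,-1,0,0,0,1],[0,0,-1,0,0,0,1],[0,0,-1,0,0,0,1],[0.3,0,-0.3,0,0,0,1],[0,0,0,0,0,0,1],[0,0,0,0,0,0,1]])

```text
clock: 19.12
position: [0.4618, -0.2197, 0.2788]
eef_rot: [[-0.998, -0.059, -0.007], [-0.059, 0.998, -0.005], [0.007, -0.004, -1.0]]
contact_force: [0.4, -0.0, -0.4]
gripper_width: 0.0
```

```bash
python3 -c "
from h import *
go([.472,-.2215,.127],182.8)
T=eyes.camera('top');S=eyes.camera('side');w=eyes.camera('wrist')
save('f',np.vstack([np.hstack([cv2.resize(T['image'][130:300,100:300],(400,340),interpolation=2),cv2.resize(S['image'][110:280,220:420],(400,340),interpolation=2)]),np.hstack([cv2.resize(w['image'],(347,260)),np.zeros((260,453,3),np.uint8)])]))"
```

```text
t 19.1167 pos [ 0.4618 -0.2197  0.2788] w 4.80007222594124e-05 F [ 0.3982 -0.0059 -0.3969] q [ 0.5877  0.3169 -0.3239  1.8047  0.1226  1.0442  1.8467]
shift units [-0.3724 -0.0568  5.0591] yaw -176.60192754825383 z [-0.0071 -0.0048 -1.    ]
az units 0.1196144903492268
level ax,ay units [-0.0502 -0.0844]
```

View pics/f.png

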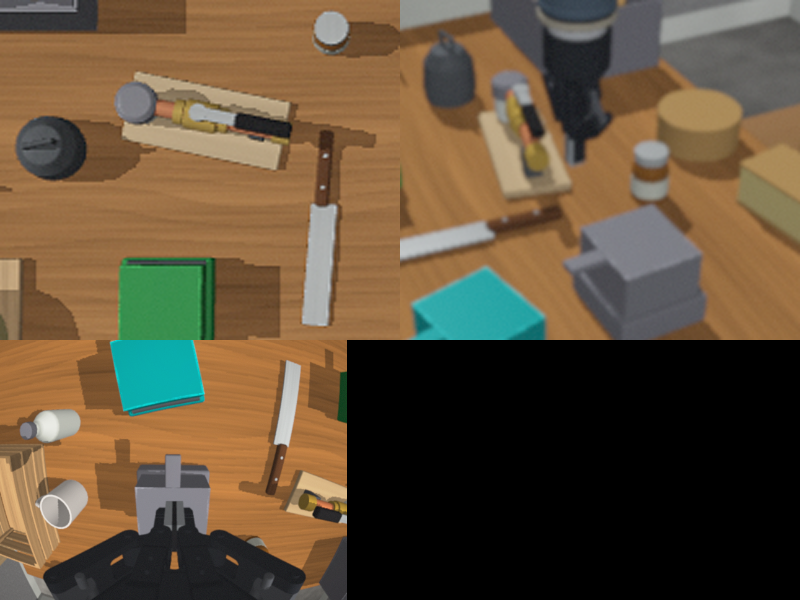

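The final picture shows:
- **Lever:** in line over the pipe, from (199,113) to (290,129).
- **Cover:** flush on the grey box at (640,265).
- **Bystanders:** all in place.

I'll hand in.

```bash
python3 -c "
from h import *
print(manip.hand_in())"
```

```text
the job is handed in; nothing more can be done
None
```

The hand-wash water job is done in the order asked and handed in at about 19 s of the 72 s allowed; `hand_in` reports no verdict.

- **Valve:** I swung the lever to its open stop, where the force rose to about 45 N. The last pictures show it in line with the pipe: about 10° against 11° for the board edge, which is within reading accuracy.
- **Toggle:** I opened the grey box's cover to about 95° and pushed the toggle over to its stop at about 13 N. The wrist picture showed its tip exactly on the predicted "on" position. The network did not report the toggle in that picture, so this check rests on the picture alone.
- **Cover:** I swung it shut and pressed it down. The fingertips stopped at 0.109 m, against a tab top of 0.110 m when shut, and the final side view shows it flush.
- **Forces:** The highest wrist force I read was about 72 N, when pressing the cover down with the fingers.
- **Surroundings:** The bystanders look unmoved, and the gripper was clear of everything at hand-in.

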